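# Change the sample on the magnetic stirrer

### The arm

A 6-joint arm with a two-finger parallel gripper is mounted at the origin on a cart in front of the work surface, level with it; the furniture and walls round the work are solid. World frame = base frame: x ahead of the robot, y to its left, z up, the work surface at z = 0. Lengths are in m, angles in rad, forces in N, time in s.
With the tool pointing down it reaches from about 0.3 to 0.775 m from the base axis. Payload 14.6 kg.
Tool frame: the origin (TCP) lies midway between the tips of the shut fingers; the grasp point (between the pads) lies 19 mm behind it (ctrl.grip_depth is the distance from the TCP to the grasp point, in m); z points along the fingers, x is the direction in which the jaws open and shut, and the axes are right-handed (so a half turn about z gives the same grasp; the last joint's range is limited). The gripper opens to 94 mm and grips with 3 to 60 N. Pads are 16 mm wide; open, the fingers measure 119 mm over their backs; the gripper's body (75 mm by 177 mm) begins 78 mm behind the grasp point.
Start: joints at [-1.314, 0.3, 1.521, -0, 1.321, -0.067], TCP at [0.175, -0.521, 0.205] pointing down, gripper open.
Joint ranges: [-3.03, 3.03], [-0.79, 2.21], [0.23, 2.52], [-1.04, 4.18], [0, 3.07], [-2.55, 2.55]. Speed limits (rad/s): [2.22, 2.22, 2.57, 3.14, 3.14, 3.14].

### API

Orientations are given as [roll, pitch, yaw] about the fixed x, y, z axes, in that order (R = Rz(yaw) Ry(pitch) Rx(roll)).
In Python, from station import ctrl gives the robot as it stands.
- The arm moves only by the tool play_rows, never from a script. Its argument "steps" is a list that holds one entry, the list of rows, each a list of 7 numbers: the shift along the tool's x, y, z in cm, then the turn, a rotation vector about the tool's x, y, z in rad, then the opening, from 0 (shut) to 1 (fully open). In form: [[[x, y, z, ax, ay, az, hand], ...]]. A call has 1 to 20 rows; each row is the pose to reach, as a shift and turn from the pose measured when the call began, along the tool's axes at that moment; what a row does not reach only later rows make up. A row lasts 1/12 s, in which the tool goes at most 41.7 mm and 7.16 degrees, less where a joint would pass 70% of its speed; a pose out of reach is approached as far as the arm can. A call with a gripper value outside its range is refused whole. The fingers move at their own pace and stop on an object; "force" is the grip in N (left out, the last holds). Time passes only in rows, so rows that repeat a pose let the fingers close. It gives the time, the measured TCP pose, the force and the opening at its end, in the units of the state.
- ctrl.get_obs(): the state, without advancing time (a new reading comes with each control period).
- ctrl.camera(name): name is "scene" or "top" or "wrist"; returns a dict with "frame" (480x640x3 uint8, blue, green, red), "fovy" (degrees; the focal length in pixels is half the picture's height over the tangent of half this angle, whatever the lens; pixels are square), "cx", "cy" (the principal point, pixels), "world_to_cam" (4x4, takes a point from world to camera coordinates). Camera axes: x right, y up, looking along -z (the intrinsics and any distortion apply to the point x, -y, -z); pixel columns grow to the right and rows downward; lengths in m; the calibration is good to about 2 mm. A picture is of the moment at which its call begins. There is no depth.
- ctrl.hand_in(): hands the job in, once; it reports no verdict.
The state is a dict: "time_s": time; "qpos": joint angles; "joint_vel": joint speeds; "tau": joint torques, N m; "ee_pos": TCP position; "eef_rot": TCP orientation; "force": force on the tool from outside, world axes, zero at the start; "moment": the same for the moment, N m; "grip_width": finger opening in m.
Only numpy, scipy, OpenCV 4.12 (cv2) and the standard library are available. Lean on these libraries where they do the work, as an engineer would, in place of code of your own. Each camera call takes 0.05 s, during which the arm holds its last target. There are 200 camera calls.

### The job

The large beaker on the magnetic stirrer is finished: turn the stirrer's selector knob to off, move the large beaker onto the white tile, and then stand the small beaker in the middle of the stirrer's plate. When it stands there, turn the selector to the third speed mark, counting clockwise from off. Keep the beakers upright and set them down gently, never leave the selector on with no beaker on the plate, and do not disturb the bottles standing about.

Things in the scene. Friction and masses are not known exactly. Their poses are not given: they have to be found in the camera images.
- stirrer: magnetic stirrer, fixed, white housing 144 mm wide (along y), 216 mm deep (x from -113 to 103 mm), 70 mm high at the back. Origin: under the housing on the worktop; x points from the sloping front panel to the back, z up. The panel, centred at (-75, 0, 52) mm here, slopes down 25 degrees towards -x, where the robot is, and carries the selector knob; the round steel plate is behind it
- plate_centre (a point): centre of the top face of the stirrer's round plate (102 mm across, 80 mm above the worktop); axes as the stirrer's
- selector (a joint): selector knob angle, rad: 0 is off (white ring at the left of the dial), growing as it turns clockwise seen from the front. Eight sprung click positions 0.419 rad apart: off, then speed marks 1 to 7 (white bars, each wider than the last); mark 3 is 1.257, mark 7 is 2.932; stops just beyond both ends. Let go within 0.15 rad of a click it snaps into it. Clicks resist with about 0.07 N m
- knob_grip (a point): point on the knob's axis at the height to grip, 29 mm out from the panel. z: the knob's axis, out of the panel (25 degrees from vertical, leaning to the stirrer's -x side). x: along the grip bar to its pointer end, turns with the knob (at off 84 degrees anticlockwise of panel uphill). Bar 36 mm long, 12 wide (along y), top 8 mm above this point; a 37 mm round skirt lies 23 mm below it
- knob_pointer (a point): pointer end of the knob's grip bar, 19 mm from the axis at the height of knob_grip; turns with the knob; axes as knob_grip
- beaker_large: the large beaker (finished sample), clear glass, 71 mm high, body 52 mm in diameter, rim 59 mm wide with a small spout from 63 mm up, about 0.11 kg; it starts on the stirrer's plate. Origin: centre of its underside, z up
- beaker_small: the small beaker (next sample), clear glass, 61 mm high, body 42 mm in diameter, rim 50 mm wide with a small spout from 54 mm up, about 0.08 kg; it starts on the worktop between two small dropper bottles. Origin: centre of its underside, z up
- tile_top (a point): centre of the top face of the white glazed tile, 110 by 110 mm, 9 mm thick, fixed on the worktop; axes along its sides
- dropper_a: white dropper bottle, 31 mm in diameter, 94 mm high, loose; bystander near the small beaker. Origin: centre of its underside
- dropper_b: white dropper bottle, 31 mm in diameter, 94 mm high, loose; bystander near the small beaker. Origin: centre of its underside
- buffer_bottle: white bottle with a screw cap, 53 mm in diameter, 118 mm high, loose; bystander near the tile. Origin: centre of its underside
- amber_bottle: brown bottle with a black screw cap, 58 mm in diameter, 126 mm high, loose; bystander behind the stirrer. Origin: centre of its underside
Things that resemble listed ones, but are neither listed nor needed, are in the scene too. What is shaped like the beaker_small but red or yellow is not meant. There is more than one size of the part that bears tile_top; the job needs the larger.

How it is judged:
By the outcome, as a careful person would: the job done as asked, in the order asked, and still so for the second after the job is handed in, with the robot touching nothing.
It also fails if it takes over 70 s, if anything falls off the work surface, if the arm or the gripper's body presses on something with over 40 N, if the wrist force passes 120 N, or if a joint passes its speed limit or range.

## Working session

There is one attempt and no reset: what is moved stays moved. The work goes in short steps, Python scripts to look and compute and a tool call to move; the robot and the scene stay as the last step left them, time stands still between calls to the robot, and variables do not carry over. Pictures are saved under pics/ and viewed, about 8 in all and at most 12, crops included, and the job is handed in when it is done.

Besides the shell and the picture viewer there is one more tool, called after "Emit:" in YAML: its name, and indented under it one key for each argument. play_rows: Moves the arm, as the interface text tells. Its arguments: {"type":"object","properties":{"steps":{"type":"array"},"force":{"type":"number"}},"required":["steps"]}

```bash
mkdir -p pics; ls
cat > h.py <<'E'
from station import ctrl
import numpy as np, cv2
from scipy.spatial.transform import Rotation as R
def cam(n,save=None):
    c=ctrl.camera(n)
    if save: cv2.imwrite('pics/'+save,c['frame'])
    return c
def f(c): return 240/np.tan(np.radians(c['fovy'])/2)
def ray(c,u,v,z):
    T=np.array(c['world_to_cam']);F=f(c)
    d=np.array([(u-c['cx'])/F,-(v-c['cy'])/F,-1.]);Rm=T[:3,:3];o=-Rm.T@T[:3,3];d=Rm.T@d
    return o+d*(z-o[2])/d[2]
def proj(c,p):
    q=np.array(c['world_to_cam'])@np.append(p,1);F=f(c)
    return c['cx']+F*q[0]/-q[2], c['cy']-F*q[1]/-q[2]
def delta(pos,rot):
    """shift cm and rotvec in current tool axes to reach pos / Rotation"""
    o=ctrl.get_obs();A=R.from_euler('xyz',o['eef_rot'])
    return np.round(A.inv().apply(np.array(pos)-o['ee_pos'])*100,2),np.round((A.inv()*rot).as_rotvec(),3)
E
python3 - <<'E'
from h import *
a=cam('scene','scene.png');b=cam('top','top.png')
for c in(a,b): print({k:np.round(v,3) if k!='frame' else 0 for k,v in c.items()}, np.round(-np.array(c['world_to_cam'])[:3,:3].T@np.array(c['world_to_cam'])[:3,3],3))
print(ctrl.get_obs())
E
```

```text
pics
{'frame': 0, 'fovy': np.float64(44.421), 'cx': np.float64(308.605), 'cy': np.float64(238.326), 'world_to_cam': array([[-0.833, -0.553,  0.023,  0.474],
       [ 0.329, -0.461,  0.824, -0.26 ],
       [-0.445,  0.694,  0.566, -1.043],
       [ 0.   ,  0.   ,  0.   ,  1.   ]])} [0.016 0.866 0.794]
{'frame': 0, 'fovy': np.float64(56.846), 'cx': np.float64(313.316), 'cy': np.float64(241.9), 'world_to_cam': array([[ 0.   , -1.   ,  0.005,  0.01 ],
       [ 0.98 ,  0.001,  0.2  , -0.584],
       [-0.2  ,  0.005,  0.98 , -0.995],
       [ 0.   ,  0.   ,  0.   ,  1.   ]])} [0.373 0.015 1.091]
{'time_s': 0.1, 'qpos': array([-1.31359465e+00,  3.00422433e-01,  1.52148354e+00,  1.08382779e-05,
        1.32068950e+00, -6.66119804e-02]), 'joint_vel': array([-0.00044958,  0.00037234, -0.00157771, -0.00012686, -0.00071251,
       -0.00013097]), 'tau': array([-1.76589194e-03, -5.32649624e+01, -3.53288019e+01,  7.08762067e-02,
        2.34931108e-02, -6.76391073e-05]), 'ee_pos': array([ 0.17493939, -0.52120638,  0.20495428]), 'eef_rot': array([-3.14151543e+00,  9.99900262e-04, -1.24698532e+00]), 'force': array([ 0.55152642, -0.30531007, -0.3024208 ]), 'moment': array([-0.0035551 ,  0.00143051, -0.07602695]), 'grip_width': 0.09404666340934309}
```

View pics/scene.png

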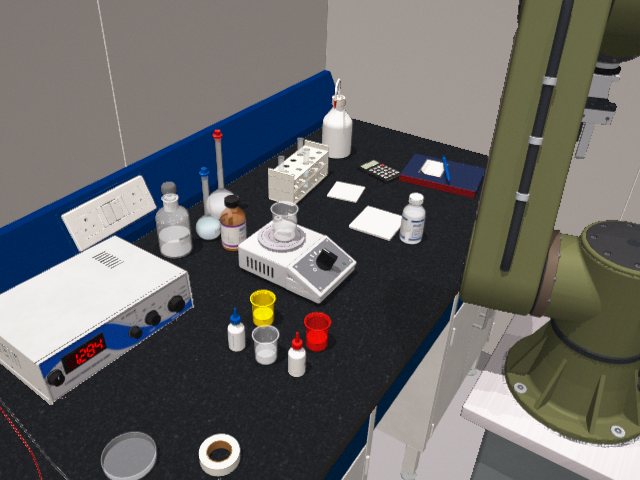

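View pics/top.png

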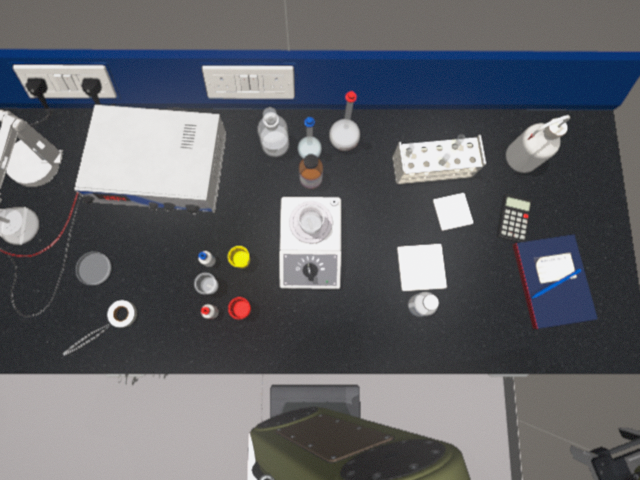

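The top view shows the stirrer at (310,243) and the amber bottle behind it at (311,171). The clear small beaker is at (206,283), between the droppers at (205,258) and (208,311). Its look-alikes are yellow (238,257) and red (239,309), so they are ruled out. There are two tiles, at (421,267) and (453,211). The one at (421,267) is larger, and the buffer bottle stands next to it at (424,303).

Run:
```python
from h import *
c=cam('top');im=c['frame'];g=cv2.cvtColor(im,cv2.COLOR_BGR2GRAY)
_,m=cv2.threshold(g,150,255,0)
cs,_=cv2.findContours(m,cv2.RETR_EXTERNAL,cv2.CHAIN_APPROX_NONE)
for k in cs:
    r=cv2.minAreaRect(k);(u,v)=r[0]
    if cv2.contourArea(k)>150 and 270<u<480 and 185<v<320:
        z=.009 if u>380 else .07
        b=cv2.boxPoints(r);P=np.array([ray(c,*q,z)[:2] for q in b]);e=P[[1,2]]-P[[0,1]]
        print('box',np.round(r[0]),cv2.contourArea(k),'ctr',P.mean(0).round(3),'corners',P.round(3).tolist(),'sides',np.linalg.norm(e,axis=1).round(3),'ang',np.degrees(np.arctan2(e[:,1],e[:,0])).round(1))
for n,u,v,z in [('small rim',206,281,.061),('dropA top',208,257,.05),('dropB',210,311,.05),('plate',311,220,.08),('buffer cap',431,298,.118),('amber cap',311,161,.126)]: print(n,ray(c,u,v,z).round(3))
q=cv2.resize(im[190:300,270:350],None,fx=5,fy=5,interpolation=cv2.INTER_CUBIC)
q2=cv2.resize(im[235:325,185:255],None,fx=5.5,fy=5.5,interpolation=cv2.INTER_CUBIC)
H=np.zeros((560,790,3),np.uint8);H[:550,:400]=q;H[:495,402:402+385]=q2;cv2.imwrite('pics/crop1.png',H)
```

```text
box [425. 303.] 423.5 ctr [ 0.444 -0.26 ] corners [[0.437, -0.219], [0.484, -0.251], [0.452, -0.301], [0.405, -0.268]] sides [0.057 0.059] ang [ -34.4 -123.2]
box [422. 267.] 1931.5 ctr [ 0.532 -0.257] corners [[0.584, -0.197], [0.592, -0.313], [0.481, -0.315], [0.472, -0.201]] sides [0.116 0.112] ang [ -85.8 -179.3]
box [310. 242.] 5410.0 ctr [0.583 0.02 ] corners [[0.692, 0.093], [0.692, -0.053], [0.474, -0.051], [0.474, 0.09]] sides [0.146 0.218] ang [-89.9 179.3]
box [453. 211.] 1002.5 ctr [ 0.675 -0.342] corners [[0.705, -0.292], [0.73, -0.374], [0.643, -0.392], [0.62, -0.312]] sides [0.085 0.088] ang [ -73.3 -168. ]
small rim [0.491 0.26  0.061]
dropA top [0.549 0.261 0.05 ]
dropB [0.422 0.25  0.05 ]
plate [0.633 0.016 0.08 ]
buffer cap [ 0.447 -0.247  0.118]
amber cap [0.761 0.016 0.126]
```

View pics/crop1.png

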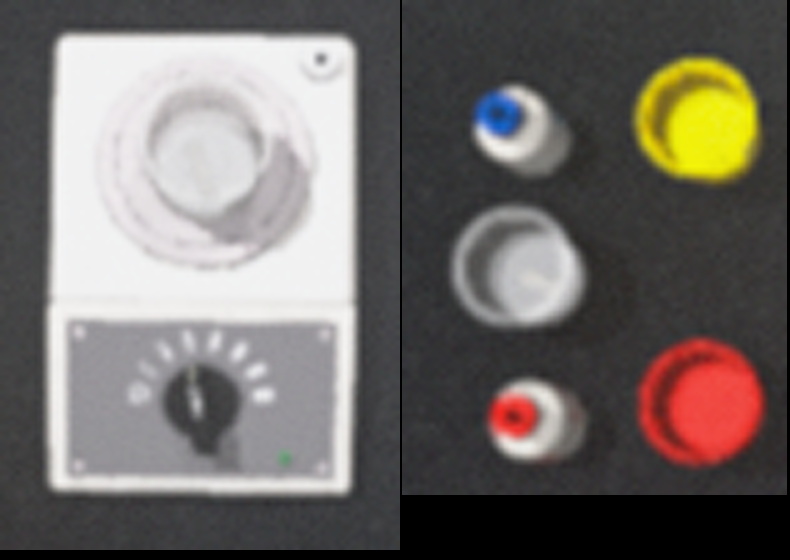

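The crop confirms the small beaker is the clear one at (206,283), between the blue-capped and red-capped droppers. The knob pointer tilts slightly left of uphill, so it is at mark 3 now. The tile sides measure 112–116 mm against 86 mm for the other, so (421,267) is the right one. Next I'll hover over the knob.

```bash
cat >> h.py <<'E'
s25,c25=np.sin(np.radians(25)),np.cos(np.radians(25))
U=np.array([c25,0,s25]);N=np.array([-s25,0,c25]);Y=np.array([0,1.,0])
def knobrot(deg):  # pointer deg ccw of uphill -> tool rotation
    a=np.radians(deg);x=np.sin(a)*U-np.cos(a)*Y;z=-N
    return R.from_matrix(np.array([x,np.cross(z,x),z]).T)
def down(yaw): return R.from_euler('xyz',[np.pi,0,yaw])
E
python3 - <<'E'
from h import *
c=cam('top')
for u,v,z in [(311.4,222,.08),(310,270,.07)]: print(ray(c,u,v,z).round(4))
g=np.array([.502,.018,.078])
print(delta(g+N*.11,knobrot(12)))
E
```

```text
[0.6277 0.0152 0.08  ]
[0.5154 0.0183 0.07  ]
(array([-42.2 , -43.76,   2.77]), array([0.421, 0.116, 0.112]))
```

Emit:
play_rows:
  steps:
    - [[-42.2,-43.76,2.77,0.421,0.116,0.112,0.6],[-42.2,-43.76,2.77,0.421,0.116,0.112,0.6],[-42.2,-43.76,2.77,0.421,0.116,0.112,0.6],[-42.2,-43.76,2.77,0.421,0.116,0.112,0.6],[-42.2,-43.76,2.77,0.421,0.116,0.112,0.6],[-42.2,-43.76,2.77,0.421,0.116,0.112,0.6],[-42.2,-43.76,2.77,0.421,0.116,0.112,0.6],[-42.2,-43.76,2.77,0.421,0.116,0.112,0.6],[-42.2,-43.76,2.77,0.421,0.116,0.112,0.6],[-42.2,-43.76,2.77,0.421,0.116,0.112,0.6],[-42.2,-43.76,2.77,0.421,0.116,0.112,0.6],[-42.2,-43.76,2.77,0.421,0.116,0.112,0.6],[-42.2,-43.76,2.77,0.421,0.116,0.112,0.6],[-42.2,-43.76,2.77,0.421,0.116,0.112,0.6],[-42.2,-43.76,2.77,0.421,0.116,0.112,0.6],[-42.2,-43.76,2.77,0.421,0.116,0.112,0.6],[-42.2,-43.76,2.77,0.421,0.116,0.112,0.6],[-42.2,-43.76,2.77,0.421,0.116,0.112,0.6],[-42.2,-43.76,2.77,0.421,0.116,0.112,0.6],[-42.2,-43.76,2.77,0.421,0.116,0.112,0.6]]

```text
time_s: 1.87
ee_pos: [0.4553, 0.0167, 0.1779]
eef_rot: [-2.714, -0.089, -1.383]
force: [0.9, -0.3, 0.9]
grip_width: 0.0561
```

Run:
```python
from h import *
c=cam('wrist','wrist1.png');o=ctrl.get_obs();print(o['time_s'],o['ee_pos'],o['eef_rot'],o['qpos'].round(2),c['fovy'])
g=np.array([.502,.018,.078]);print(delta(g+N*.11,knobrot(12)))
for p in [g,g+.019*U,g-.029*N,[.589,.018,.08],[.628,.016,.08]]: print(np.round(proj(c,p)))
```

```text
1.9167 [0.4553586  0.01675478 0.17788121] [-2.713495   -0.08851763 -1.38253697] [-0.06 -0.13  2.11  0.03  0.72  1.28] 60.238651966802294
(array([-0.12, -0.03,  0.02]), array([ 0.   , -0.001, -0.002]))
[319. 240.]
[324. 215.]
[319. 231.]
[340. 129.]
[352.  83.]
```

View pics/wrist1.png

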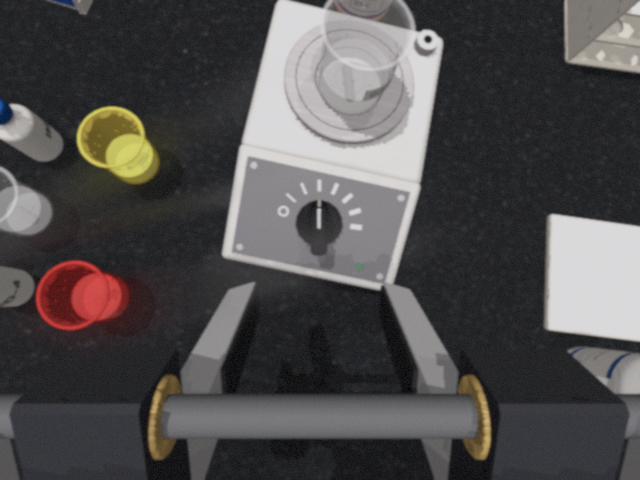

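The wrist view shows the pointer line at u=319, vertical and aimed at the fourth mark counting the off ring (283,211). So the knob is at mark 3, and the jaws are square to the bar. The panel centre appears at about (319,222), roughly 9 px above where I predicted it, so I'll correct for that.

Run:
```python
from h import *
c=cam('wrist');im=c['frame']
P=[(254,166),(401,198),(380,277),(240,247)]
# screws: upper pair / lower pair; diagonal intersection = panel centre
a=np.cross(np.cross((*P[0],1),(*P[2],1)),np.cross((*P[1],1),(*P[3],1)).astype(float));pc=a[:2]/a[2]
p0=ray(c,*pc,.052);print('panel px',pc,p0.round(4),'grip',(p0+.029*N).round(4))
m=(im.max(2)<60).astype(np.uint8);m[:, :285]=0;m[:,350:]=0;m[:190]=0;m[275:]=0
k=max(cv2.findContours(m,0,2)[0],key=cv2.contourArea);print('dark',cv2.boundingRect(k),cv2.minEnclosingCircle(k))
for q in [(349,87),(349,86)]: print('plate',ray(c,*q,.08).round(4))
g=p0+.029*N
for n,q in [('grip',g),('tip',g+.019*(np.cos(.21)*U+np.sin(.21)*Y)),('tail',g-.019*(np.cos(.21)*U+np.sin(.21)*Y)),('skirt',g-.023*N)]: print(n,np.round(proj(c,q)))
```

```text
panel px [318.74235808 223.0349345 ] [0.5204 0.0191 0.052 ] grip [0.5081 0.0191 0.0783]
dark (297, 201, 44, 40) ((318.4290466308594, 222.44891357421875), 21.72138023376465)
plate [0.6242 0.0175 0.08  ]
plate [0.625  0.0177 0.08  ]
grip [319. 232.]
tip [319. 206.]
tail [319. 257.]
skirt [319. 225.]
```

Run:
```python
from h import *
g=np.array([.5095,.019,.0785]);print(delta(g-N*.017,knobrot(12)))
```

```text
(array([-0.08, -0.73, 13.  ]), array([-0.   , -0.001, -0.001]))
```

Emit:
play_rows:
  steps:
    - [[-0.08,-0.73,4,0,0,0,0.45],[-0.08,-0.73,7,0,0,0,0.45],[-0.08,-0.73,9,0,0,0,0.45],[-0.08,-0.73,11,0,0,0,0.45],[-0.08,-0.73,12,0,0,0,0.45],[-0.08,-0.73,13,0,0,0,0.45],[-0.08,-0.73,13,0,0,0,0.45],[-0.08,-0.73,13,0,0,0,0.45],[-0.08,-0.73,13,0,0,0,0.15],[-0.08,-0.73,13,0,0,0,0.12],[-0.08,-0.73,13,0,0,0,0.05],[-0.08,-0.73,13,0,0,0,0],[-0.08,-0.73,13,0,0,0,0],[-0.08,-0.73,13,0,0,0,0],[-0.08,-0.73,13,0,0,0,0],[-0.08,-0.73,13,0,0,0,0]]
  force: 20

```text
time_s: 3.3
ee_pos: [0.517, 0.0186, 0.0635]
eef_rot: [-2.713, -0.089, -1.383]
force: [-2.3, -6.8, 4.1]
grip_width: 0.0118
```

Emit:
play_rows:
  steps:
    - [[0,0,0,0,0,-0.12,0],[0,0,0,0,0,-0.24,0],[0,0,0,0,0,-0.36,0],[0,0,0,0,0,-0.48,0],[0,0,0,0,0,-0.6,0],[0,0,0,0,0,-0.72,0],[0,0,0,0,0,-0.84,0],[0,0,0,0,0,-0.96,0],[0,0,0,0,0,-1.08,0],[0,0,0,0,0,-1.2,0],[0,0,0,0,0,-1.27,0],[0,0,0,0,0,-1.27,0],[0,0,0,0,0,-1.27,0]]

```text
time_s: 4.38
ee_pos: [0.516, 0.0192, 0.0631]
eef_rot: [-3.099, -0.433, -0.102]
force: [-6.5, 7.8, 3.7]
grip_width: 0.0121
```

Run:
```python
from h import *
o=ctrl.get_obs();print(o['force'],o['moment'],o['grip_width'],o['qpos'].round(2));print(delta([.5095,.019,.0785]-N*.017,knobrot(84)))
```

```text
[-6.48684674  7.79813447  3.68166092] [1.35941346 0.98004932 0.38449875] 0.0120819011320406 [-0.04  0.22  2.07  0.04  0.41  0.01]
(array([0.06, 0.02, 0.03]), array([0.001, 0.001, 0.012]))
```

Emit:
play_rows:
  steps:
    - [[0,0,0,0,0,0,0.4],[0,0,0,0,0,0,0.4],[0,0,0,0,0,0,0.4],[0,0,0,0,0,0,0.4],[0,0,0,0,0,0,0.4],[0,0,-2,0,0,0,0.4],[0,0,-5,0,0,0,0.4],[0,0,-9,0,0,0,0.4],[0,0,-12,0,0,0,0.4],[0,0,-14,0,0,0,0.6],[0,0,-14,0,0,0,0.8],[0,0,-14,0,0,0,0.8]]

```text
time_s: 5.38
ee_pos: [0.4573, 0.0193, 0.1906]
eef_rot: [-3.099, -0.436, -0.102]
force: [-0.3, -0.0, -0.2]
grip_width: 0.054
```

Run:
```python
from h import *
c=cam('wrist');im=c['frame'];o=ctrl.get_obs();print(o['time_s'],o['ee_pos'],o['force'])
g=np.array([.5095,.019,.0785]);u,v=proj(c,g);print(u,v,[np.round(proj(c,g+.019*(np.cos(a)*U+np.sin(a)*Y))) for a in np.radians([84,60])])
t=cam('top')['frame']
a=cv2.resize(im,(400,300));u0,v0=int(u)-70,int(v)-70
H=np.zeros((600,800,3),np.uint8);H[:300,:400]=a
b=im[max(v0,0):v0+140,max(u0,0):u0+140];H[:400,400:]=cv2.resize(b,(400,400));cv2.imwrite('pics/w2.png',H[:400])
print(delta([.627,.0175,.2],down(-np.pi/2)))
```

```text
5.4333 [0.45702901 0.01932003 0.18942502] [ 0.11788208 -0.4707899   0.17612601]
318.5309576110347 237.18208617180466 [array([319., 213.]), array([329., 215.])]
(array([15.86, -1.3 ,  6.13]), array([-0.351, -0.321,  1.453]))
```

View pics/w2.png

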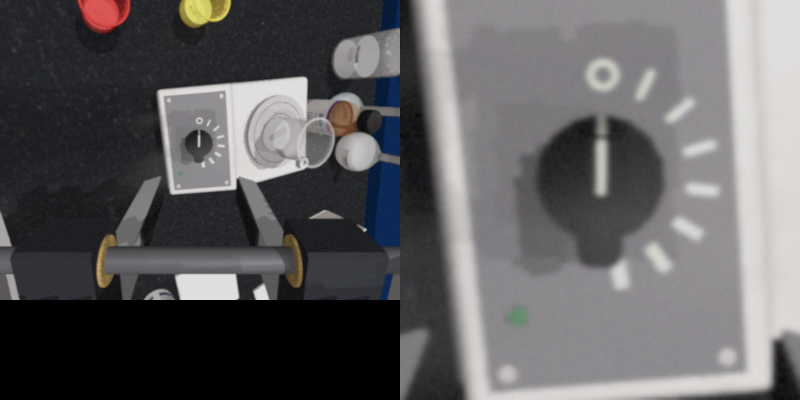

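The pointer now lines up with the white ring (601,75 in the crop), so the selector is off. Next, the hover over the large beaker.

Emit:
play_rows:
  steps:
    - [[0,0,-2,0,0,0,0.9],[15.86,-1.3,6.13,-0.351,-0.321,1.453,0.9],[15.86,-1.3,6.13,-0.351,-0.321,1.453,0.9],[15.86,-1.3,6.13,-0.351,-0.321,1.453,0.9],[15.86,-1.3,6.13,-0.351,-0.321,1.453,0.9],[15.86,-1.3,6.13,-0.351,-0.321,1.453,0.9],[15.86,-1.3,6.13,-0.351,-0.321,1.453,0.9],[15.86,-1.3,6.13,-0.351,-0.321,1.453,0.9],[15.86,-1.3,6.13,-0.351,-0.321,1.453,0.9],[15.86,-1.3,6.13,-0.351,-0.321,1.453,0.9],[15.86,-1.3,6.13,-0.351,-0.321,1.453,0.9],[15.86,-1.3,6.13,-0.351,-0.321,1.453,0.9],[15.86,-1.3,6.13,-0.351,-0.321,1.453,0.9],[15.86,-1.3,6.13,-0.351,-0.321,1.453,0.9],[15.86,-1.3,6.13,-0.351,-0.321,1.453,0.9],[15.86,-1.3,6.13,-0.351,-0.321,1.453,0.9],[15.86,-1.3,6.13,-0.351,-0.321,1.453,0.9]]

```text
time_s: 6.9
ee_pos: [0.6269, 0.0177, 0.1994]
eef_rot: [3.141, -0.001, -1.568]
force: [-0.4, 0.4, -0.3]
grip_width: 0.0844
```

Run:
```python
from h import *
c=cam('wrist','w3.png');o=ctrl.get_obs();print(o['time_s'],o['ee_pos'],o['qpos'].round(2),o['grip_width'])
def circ(ctr,r): return np.array([proj(c,np.add(ctr,[r*np.cos(a),r*np.sin(a),0])) for a in np.linspace(0,2*np.pi,60)]).astype(np.int32)
im=c['frame'].copy()
for z,r in[(.151,.0295),(.08,.051),(.08,.026)]: cv2.polylines(im,[circ([.627,.0175,z],r)],True,(0,0,255),1)
cv2.imwrite('pics/w3.png',im)
print(delta([.627,.0175,.101],down(-np.pi/2)))
```

```text
6.95 [0.62688685 0.0177267  0.19974468] [-0.03  0.48  1.29 -0.    1.37  1.54] 0.08496743893284284
(array([ 0.02, -0.01,  9.87]), array([ 0.   , -0.   ,  0.002]))
```

View pics/w3.png

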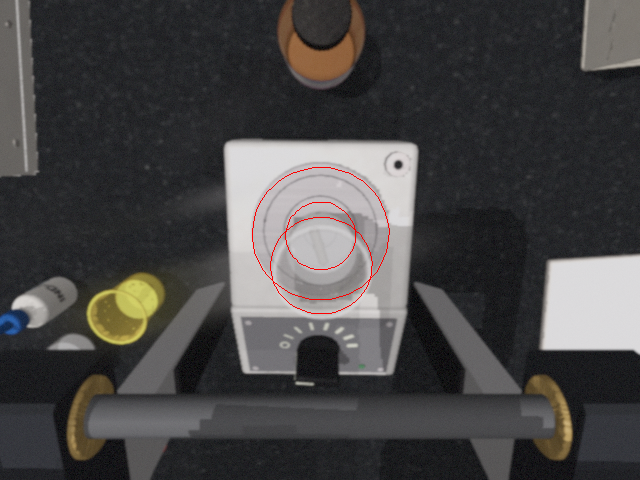

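The wrist view confirms that my projected plate and rim circles overlie the real plate (centre about (320,233)) and the beaker rim. I'll descend and grip.

Emit:
play_rows:
  steps:
    - [[0,0,3,0,0,0,0.85],[0,0,5.5,0,0,0,0.85],[0,0,7.5,0,0,0,0.85],[0,0,9,0,0,0,0.85],[0,0,9.9,0,0,0,0.85],[0,0,9.9,0,0,0,0.85],[0,0,9.9,0,0,0,0.7],[0,0,9.9,0,0,0,0.65],[0,0,9.9,0,0,0,0.6],[0,0,9.9,0,0,0,0.57],[0,0,9.9,0,0,0,0.54],[0,0,9.9,0,0,0,0.5],[0,0,9.9,0,0,0,0.4],[0,0,9.9,0,0,0,0.4],[0,0,9.9,0,0,0,0.4]]
  force: 12

```text
time_s: 8.2
ee_pos: [0.6273, 0.0176, 0.1015]
eef_rot: [-3.14, -0.001, -1.568]
force: [-0.4, -1.3, 6.2]
grip_width: 0.0549
```

Emit:
play_rows:
  steps:
    - [[0,0,0,0,0,0,0.4],[0,0,0,0,0,0,0.4],[0,0,0,0,0,0,0.4]]

```text
time_s: 8.45
ee_pos: [0.6274, 0.0175, 0.1016]
eef_rot: [-3.14, -0.001, -1.569]
force: [0.4, -0.3, 2.6]
grip_width: 0.0551
```

Emit:
play_rows:
  steps:
    - [[0,0,0,0,0,0,0.68],[0,0,0,0,0,0,0.68],[0,0,0,0,0,0,0.68],[0,0,0.8,0,0,0,0.68],[0,0,0.8,0,0,0,0.68],[0,0,0.8,0,0,0,0.6],[0,0,0.8,0,0,0,0.55],[0,0,0.8,0,0,0,0.5],[0,0,0.8,0,0,0,0.4],[0,0,0.8,0,0,0,0.4],[0,0,0.8,0,0,0,0.4],[0,0,0.8,0,0,0,0.4]]

```text
time_s: 9.45
ee_pos: [0.6274, 0.0175, 0.0936]
eef_rot: [-3.14, -0.001, -1.568]
force: [0.7, -0.1, 0.0]
grip_width: 0.0553
```

Run:
```python
from h import *
c=cam('scene');im=c['frame'];o=ctrl.get_obs();print(o['ee_pos'],o['force'],o['grip_width'])
cv2.imwrite('pics/s2.png',cv2.resize(im[150:310,210:370],(640,640))[:600])
```

```text
[0.62736722 0.01751799 0.09363966] [ 0.9702681  -0.27664562 -0.7089335 ] 0.05488910794929007
```

View pics/s2.png

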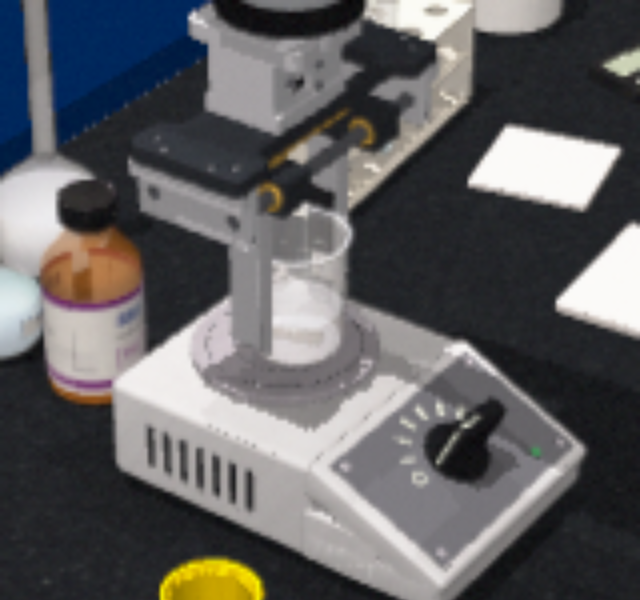

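Run:
```python
from h import *
c=cam('scene')
for n,u,v,z in [('rim',210+312/4,150+237/4,.151),('base',210+304/4,150+343/4,.08),('plate',210+286/4,150+350/4,.08)]: print(n,ray(c,u,v,z).round(4))
o=ctrl.get_obs();p=np.array(o['ee_pos'])
for z in (.094,.113,.151): print(z,np.round((np.array(proj(c,[p[0],p[1]+.035,z]))-[210,150])*4), np.round((np.array(proj(c,[p[0]-.008,p[1]+.035,z]))-[210,150])*4))
im=c['frame'][180:250,250:310];cv2.imwrite('pics/s3.png',cv2.resize(im,(600,700),interpolation=cv2.INTER_LANCZOS4)[:600])
```

```text
rim [0.6155 0.013  0.151 ]
base [0.6225 0.0102 0.08  ]
plate [0.6265 0.0212 0.08  ]
0.094 [250. 355.] [262. 360.]
0.113 [249. 325.] [262. 330.]
0.151 [248. 263.] [261. 268.]
```

View pics/s3.png

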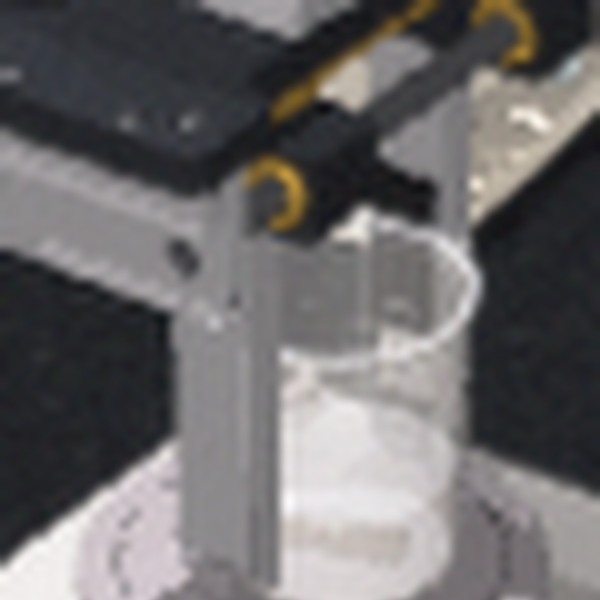

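The close-up shows the rim centred at about (282,209) in the scene view, with the fingers on both sides. A width of 55 at both heights means the finger plates are pinching the rim (59 wide), not the body. I'll re-grip with the pads at rim height.

Emit:
play_rows:
  steps:
    - [[0,0,0,0,0,0,0.75],[0,0,0,0,0,0,0.75],[0,0,0,0,0,0,0.75],[0,0,-1.6,0,0,0,0.75],[0,0,-3.1,0,0,0,0.75],[0,0,-3.1,0,0,0,0.75],[0,0,-3.1,0,0,0,0.68],[0,0,-3.1,0,0,0,0.62],[0,0,-3.1,0,0,0,0.55],[0,0,-3.1,0,0,0,0.45],[0,0,-3.1,0,0,0,0.4],[0,0,-3.1,0,0,0,0.4],[0,0,-3.1,0,0,0,0.4]]

```text
time_s: 10.63
ee_pos: [0.6272, 0.0176, 0.1243]
eef_rot: [-3.141, -0.001, -1.569]
force: [-0.3, -0.3, -0.8]
grip_width: 0.0555
```

Run:
```python
from h import *
c=cam('wrist');o=ctrl.get_obs();print(o['ee_pos'],o['force'],o['grip_width'])
im=c['frame'].copy()
def circ(ctr,r): return np.array([proj(c,np.add(ctr,[r*np.cos(a),r*np.sin(a),0])) for a in np.linspace(0,2*np.pi,60)]).astype(np.int32)
for x,col in((.627,(0,0,255)),(.617,(255,0,0))): cv2.polylines(im,[circ([x,.0175,.151],.0295)],True,col,1)
cv2.imwrite('pics/w4.png',cv2.resize(im[150:450,130:510],None,fx=2,fy=2))
```

```text
[0.62726448 0.01757071 0.12442797] [ 0.54344649 -0.35939939 -0.71968946] 0.054977723234116246
```

View pics/w4.png

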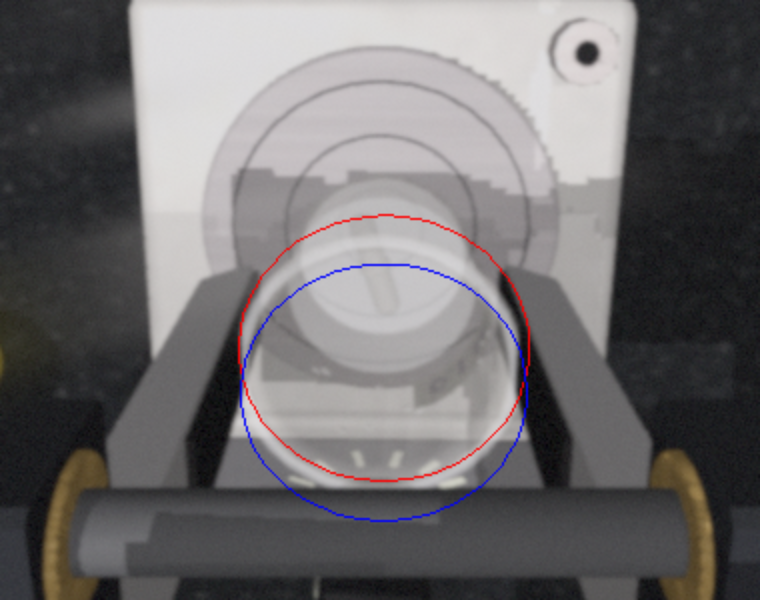

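The beaker rim is centred at about x=0.623, some 4 mm nearer the robot than the pads, and is about 56 mm wide. So 55 mm is a proper rim grip. I'll do a trial lift.

Emit:
play_rows:
  steps:
    - [[0,0,0,0,0,0,0.4],[0,0,0,0,0,0,0.4],[0,0,-0.3,0,0,0,0.4],[0,0,-0.8,0,0,0,0.4],[0,0,-1.6,0,0,0,0.4],[0,0,-2.5,0,0,0,0.4],[0,0,-3.5,0,0,0,0.4],[0,0,-4.5,0,0,0,0.4],[0,0,-5.3,0,0,0,0.4],[0,0,-5.8,0,0,0,0.4],[0,0,-6,0,0,0,0.4],[0,0,-6,0,0,0,0.4]]
  force: 18

```text
time_s: 11.68
ee_pos: [0.6273, 0.0176, 0.1849]
eef_rot: [-3.14, -0.001, -1.568]
force: [-0.2, 0.9, -1.0]
grip_width: 0.0551
```

Run:
```python
from h import *
c=cam('scene');im=c['frame'];o=ctrl.get_obs();print(o['ee_pos'],o['force'],o['grip_width'])
s=im[130:290,210:370];w=cam('wrist')['frame'][150:450,130:510]
H=np.zeros((400,800,3),np.uint8);H[:,:400]=cv2.resize(s,(400,400));H[:316,400:]=cv2.resize(w,(400,316));cv2.imwrite('pics/l1.png',H)
print(delta([.5355,-.257,.1843],down(-np.pi/2)))
```

```text
[0.62711288 0.01761201 0.18431152] [ 0.52452869  0.21570114 -1.37484153] 0.05498328946044798
(array([ 2.744e+01,  9.210e+00, -2.000e-02]), array([-0.   , -0.001,  0.002]))
```

View pics/l1.png

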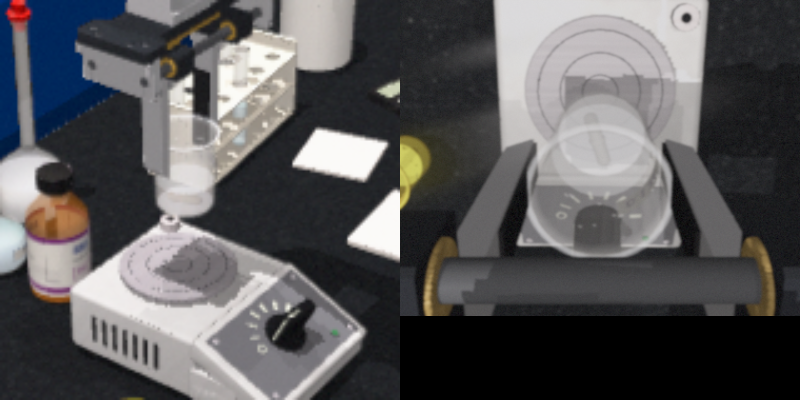

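The beaker is lifted and upright, held at the rim. The plate is bare and the selector is off. That makes 10 pictures, so 2 remain. Carrying it to the tile now.

Emit:
play_rows:
  steps:
    - [[0.4,0.13,0,0,0,0,0.4],[1.4,0.47,0,0,0,0,0.4],[3,1.0,0,0,0,0,0.4],[5,1.68,0,0,0,0,0.4],[7.2,2.42,0,0,0,0,0.4],[9.5,3.19,0,0,0,0,0.4],[11.8,3.96,0,0,0,0,0.4],[14.1,4.73,0,0,0,0,0.4],[16.4,5.5,0,0,0,0,0.4],[18.7,6.28,0,0,0,0,0.4],[21,7.05,0,0,0,0,0.4],[23,7.72,0,0,0,0,0.4],[24.7,8.29,0,0,0,0,0.4],[26,8.73,0,0,0,0,0.4],[27,9.06,0,0,0,0,0.4],[27.4,9.2,0,0,0,0,0.4],[27.4,9.2,0,0,0,0,0.4],[27.4,9.2,0,0,0,0,0.4]]

```text
time_s: 13.28
ee_pos: [0.5358, -0.2562, 0.184]
eef_rot: [-3.141, -0.0, -1.568]
force: [-0.6, 0.3, -1.0]
grip_width: 0.055
```

Run:
```python
from h import *
o=ctrl.get_obs();print(o['ee_pos'],o['force'],o['grip_width'])
c=cam('wrist','w5.png');cs=cv2.findContours(((c['frame'].min(2)>190)*255).astype(np.uint8),0,1)[0]
for k in cs:
    if cv2.contourArea(k)>1500:
        b=cv2.boxPoints(cv2.minAreaRect(k));print(cv2.contourArea(k),[ray(c,*q,.009)[:2].round(3).tolist() for q in b])
for z in (.118,.059): print(np.round(proj(c,[.447,-.247,z])),end='')
t=cam('top');hs=cv2.cvtColor(t['frame'],cv2.COLOR_BGR2GRAY)[285:320,400:445]
m=(hs>150).astype(np.uint8);k=max(cv2.findContours(m,0,1)[0],key=cv2.contourArea);print(cv2.boundingRect(k))
print(delta([.5355,-.257,.0538],down(-np.pi/2)))
```

```text
[ 0.53575181 -0.25621911  0.18402832] [-0.57494649  0.30806152 -0.98699786] 0.05503401171368606
8530.0 [[0.584, -0.2], [0.596, -0.306], [0.492, -0.321], [0.478, -0.207]]
3834.5 [[0.696, 0.031], [0.705, -0.01], [0.473, -0.033], [0.459, 0.017]]
9990.5 [[0.708, -0.295], [0.72, -0.374], [0.643, -0.396], [0.63, -0.312]]
[307. 383.][309. 340.](1, 0, 21, 6)
(array([ 0.11,  0.05, 13.02]), array([-0.001, -0.   ,  0.003]))
```

Emit:
play_rows:
  steps:
    - [[0.2,-0.1,0.6,0,0,0,0.4],[0.2,-0.2,1.8,0,0,0,0.4],[0.2,-0.2,3.5,0,0,0,0.4],[0.2,-0.2,5.3,0,0,0,0.4],[0.2,-0.2,7.1,0,0,0,0.4],[0.2,-0.2,8.9,0,0,0,0.4],[0.2,-0.2,10.4,0,0,0,0.4],[0.2,-0.2,11.5,0,0,0,0.4],[0.2,-0.2,12.2,0,0,0,0.4],[0.2,-0.2,12.5,0,0,0,0.4],[0.2,-0.2,12.7,0,0,0,0.4],[0.2,-0.2,12.8,0,0,0,0.4],[0.2,-0.2,12.8,0,0,0,0.4]]

```text
time_s: 14.47
ee_pos: [0.5382, -0.2581, 0.0565]
eef_rot: [-3.14, -0.001, -1.568]
force: [-0.0, -0.0, -1.3]
grip_width: 0.0547
```

Emit:
play_rows:
  steps:
    - [[0,0,0.08,0,0,0,0.4],[0,0,0.16,0,0,0,0.4],[0,0,0.24,0,0,0,0.4],[0,0,0.24,0,0,0,0.4]]

```text
time_s: 14.8
ee_pos: [0.5382, -0.258, 0.0541]
eef_rot: [-3.14, -0.001, -1.568]
force: [0.9, 0.6, -0.8]
grip_width: 0.0547
```

Emit:
play_rows:
  steps:
    - [[0,0,0.05,0,0,0,0.4],[0,0,0.1,0,0,0,0.4],[0,0,0.1,0,0,0,0.4]]

```text
time_s: 15.05
ee_pos: [0.5382, -0.258, 0.053]
eef_rot: [-3.14, -0.001, -1.568]
force: [-0.1, -0.7, -1.8]
grip_width: 0.0549
```

Emit:
play_rows:
  steps:
    - [[0,0,0.05,0,0,0,0.4],[0,0,0.1,0,0,0,0.4],[0,0,0.1,0,0,0,0.4]]

```text
time_s: 15.3
ee_pos: [0.5385, -0.2582, 0.0524]
eef_rot: [-3.14, -0.001, -1.568]
force: [-0.8, 0.7, 2.8]
grip_width: 0.0552
```

Emit:
play_rows:
  steps:
    - [[0,0,0,0,0,0,0.62],[0,0,0,0,0,0,0.66],[0,0,0,0,0,0,0.72],[0,0,0,0,0,0,0.8],[0,0,0,0,0,0,0.8],[0,0,0,0,0,0,0.8],[0,0,-1.5,0,0,0,0.8],[0,0,-4,0,0,0,0.8],[0,0,-8,0,0,0,0.8],[0,0,-12,0,0,0,0.8],[0,0,-15,0,0,0,0.8],[0,0,-15,0,0,0,0.8]]

```text
time_s: 16.3
ee_pos: [0.54, -0.2589, 0.2094]
eef_rot: [-3.131, -0.006, -1.568]
force: [-0.8, -0.1, 1.2]
grip_width: 0.0748
```

Run:
```python
from h import *
o=ctrl.get_obs();print(o['time_s'],o['ee_pos'],o['force'],o['grip_width'])
print(delta([.485,.255,.21],down(-np.pi/2)))
```

```text
16.3 [ 0.53997535 -0.25889012  0.20944209] [-0.77702745 -0.082779    1.19688104] 0.07483913354745299
(array([-51.41,   5.33,  -0.43]), array([-0.011, -0.006,  0.003]))
```

Emit:
play_rows:
  steps:
    - [[-51.4,5.3,-0.5,0,0,0,0.8],[-51.4,5.3,-0.5,0,0,0,0.8],[-51.4,5.3,-0.5,0,0,0,0.8],[-51.4,5.3,-0.5,0,0,0,0.8],[-51.4,5.3,-0.5,0,0,0,0.8],[-51.4,5.3,-0.5,0,0,0,0.8],[-51.4,5.3,-0.5,0,0,0,0.8],[-51.4,5.3,-0.5,0,0,0,0.8],[-51.4,5.3,-0.5,0,0,0,0.8],[-51.4,5.3,-0.5,0,0,0,0.8],[-51.4,5.3,-0.5,0,0,0,0.8],[-51.4,5.3,-0.5,0,0,0,0.8],[-51.4,5.3,-0.5,0,0,0,0.8],[-51.4,5.3,-0.5,0,0,0,0.8],[-51.4,5.3,-0.5,0,0,0,0.8],[-51.4,5.3,-0.5,0,0,0,0.8],[-51.4,5.3,-0.5,0,0,0,0.8]]

```text
time_s: 17.72
ee_pos: [0.4856, 0.2537, 0.2106]
eef_rot: [-3.131, -0.006, -1.569]
force: [-1.1, 0.7, 0.4]
grip_width: 0.0753
```

Run:
```python
from h import *
o=ctrl.get_obs();print(o['time_s'],o['ee_pos'],o['eef_rot'],o['force'],o['grip_width'])
c=cam('wrist');im=c['frame'].copy()
def circ(ctr,r): return np.array([proj(c,np.add(ctr,[r*np.cos(a),r*np.sin(a),0])) for a in np.linspace(0,2*np.pi,60)]).astype(np.int32)
for p,r,col in [((.487,.257,.061),.025,(0,0,255)),((.487,.257,0),.021,(0,255,255)),((.547,.257,.0),.0155,(0,255,0)),((.425,.257,.0),.0155,(0,255,0))]: cv2.polylines(im,[circ(p,r)],True,col,1)
H=np.zeros((480,800,3),np.uint8);H[:,:480]=im[:,80:560]
t=cam('top')['frame'][220:320,380:480];H[:320,480:]=cv2.resize(t,(320,320));cv2.imwrite('pics/w6.png',H)
```

```text
17.7167 [0.48555333 0.25374824 0.21062061] [-3.13095455 -0.00629476 -1.56903814] [-1.05701558  0.67314003  0.44677328] 0.07530583792690436
```

View pics/w6.png

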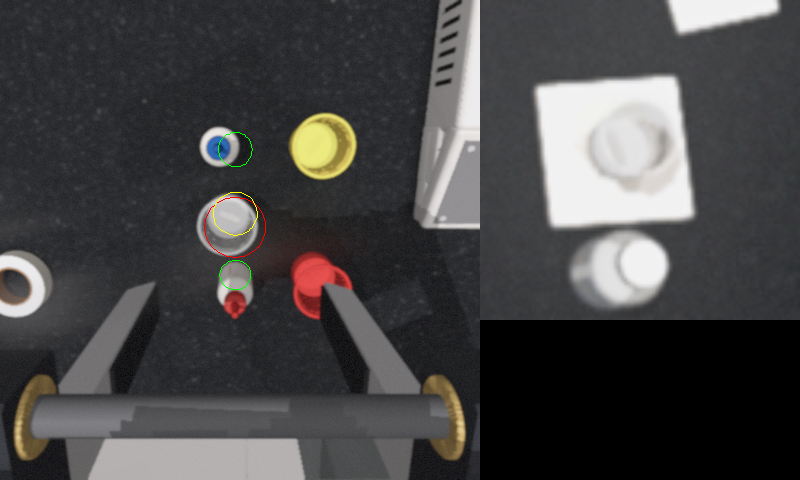

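The inset shows the large beaker standing well inside the tile, with the buffer bottle unmoved. The small beaker's rim is centred at about (308,225) in full-frame pixels, slightly left of my prediction, between the blue-capped and red-capped droppers.

Run:
```python
from h import *
c=cam('wrist')
for n,u,v,z in [('rim',308,225,.061),('blue cap',298,148,.094),('red cap',314,308,.094),('red base',315,277,0)]: print(n,ray(c,u,v,z).round(4))
g=cv2.cvtColor(c['frame'],cv2.COLOR_BGR2GRAY)[185:268,268:350]
cc=cv2.HoughCircles(cv2.medianBlur(g,3),cv2.HOUGH_GRADIENT,1,20,param1=80,param2=15,minRadius=25,maxRadius=36)
if cc is not None:
    for q in cc[0][:3]: print(q+[268,185,0],ray(c,q[0]+268,q[1]+185,.061).round(4))
p=ray(c,308,225,.061);print(delta([p[0],p[1],.036],down(-np.pi/2)))
```

```text
rim [0.4894 0.2631 0.061 ]
blue cap [0.5516 0.2692 0.094 ]
red cap [0.4308 0.2581 0.094 ]
red base [0.4231 0.2576 0.    ]
[307.5        225.5         30.20000076] [0.4889 0.2635 0.061 ]
(array([-1.01, -0.19, 17.48]), array([-0.011, -0.006,  0.002]))
```

Emit:
play_rows:
  steps:
    - [[-1,-0.2,2,-0.011,-0.006,0,0.8],[-1,-0.2,6,-0.011,-0.006,0,0.8],[-1,-0.2,9,-0.011,-0.006,0,0.8],[-1,-0.2,12,-0.011,-0.006,0,0.8],[-1,-0.2,14.5,-0.011,-0.006,0,0.8],[-1,-0.2,16.5,-0.011,-0.006,0,0.8],[-1,-0.2,17.4,-0.011,-0.006,0,0.8],[-1,-0.2,17.4,-0.011,-0.006,0,0.75],[-1,-0.2,17.4,-0.011,-0.006,0,0.7],[-1,-0.2,17.4,-0.011,-0.006,0,0.64],[-1,-0.2,17.4,-0.011,-0.006,0,0.59],[-1,-0.2,17.4,-0.011,-0.006,0,0.54],[-1,-0.2,17.4,-0.011,-0.006,0,0.49],[-1,-0.2,17.4,-0.011,-0.006,0,0.42],[-1,-0.2,17.4,-0.011,-0.006,0,0.35],[-1,-0.2,17.4,-0.011,-0.006,0,0.3],[-1,-0.2,17.4,-0.011,-0.006,0,0.3],[-1,-0.2,17.4,-0.011,-0.006,0,0.3]]
  force: 15

```text
time_s: 19.37
ee_pos: [0.4898, 0.2631, 0.0373]
eef_rot: [-3.141, 0.0, -1.569]
force: [-0.7, -1.0, 5.2]
grip_width: 0.0451
```

Emit:
play_rows:
  steps:
    - [[0,0,-0.3,0,0,0,0.3],[0,0,-0.9,0,0,0,0.3],[0,0,-2,0,0,0,0.3],[0,0,-3.5,0,0,0,0.3],[0,0,-5.5,0,0,0,0.3],[0,0,-7.5,0,0,0,0.3],[0,0,-9.5,0,0,0,0.3],[0,0,-11.5,0,0,0,0.3],[0,0,-13.2,0,0,0,0.3],[0,0,-14.4,0,0,0,0.3],[0,0,-15,0,0,0,0.3],[0,0,-15,0,0,0,0.3],[0,0,-15,0,0,0,0.3]]

```text
time_s: 20.45
ee_pos: [0.4895, 0.263, 0.1872]
eef_rot: [-3.141, 0.0, -1.569]
force: [0.0, -0.0, -1.3]
grip_width: 0.045
```

Emit:
play_rows:
  steps:
    - [[0.36,-0.2,0,0,0,0,0.3],[1.25,-0.7,0,0,0,0,0.3],[2.7,-1.5,0,0,0,0,0.3],[4.5,-2.5,0,0,0,0,0.3],[6.4,-3.6,0,0,0,0,0.3],[8.5,-4.75,0,0,0,0,0.3],[10.6,-5.9,0,0,0,0,0.3],[12.6,-7.05,0,0,0,0,0.3],[14.7,-8.2,0,0,0,0,0.3],[16.7,-9.4,0,0,0,0,0.3],[18.8,-10.5,0,0,0,0,0.3],[20.6,-11.6,0,0,0,0,0.3],[22.1,-12.4,0,0,0,0,0.3],[23.3,-13.1,0,0,0,0,0.3],[24.2,-13.6,0,0,0,0,0.3],[24.6,-13.8,0,0,0,0,0.3],[24.6,-13.8,0,0,0,0,0.3],[24.6,-13.8,0,0,0,0,0.3]]

```text
time_s: 21.95
ee_pos: [0.6278, 0.0177, 0.1872]
eef_rot: [-3.141, 0.0, -1.569]
force: [-0.3, 0.9, -0.6]
grip_width: 0.0448
```

Run:
```python
from h import *
o=ctrl.get_obs();print(o['time_s'],o['ee_pos'],o['eef_rot'],o['force'],o['grip_width'])
c=cam('wrist','w7.png');g=cv2.cvtColor(c['frame'],cv2.COLOR_BGR2GRAY)
P=[proj(c,[.627+.051*np.cos(a),.0175+.051*np.sin(a),.08]) for a in (0,np.pi/2,-np.pi/2)];print(np.round(P))
u,v=map(int,P[0]);print('col back',v-14,g[v-14:v+15,u])
u,v=map(int,P[1]);print('row left',u-14,g[v-20,u-14:u+25]);u,v=map(int,P[2]);print('row right',u-24,g[v-20,u-24:u+15])
cc=cv2.HoughCircles(cv2.medianBlur(g,3),cv2.HOUGH_GRADIENT,1,5,param1=60,param2=20,minRadius=50,maxRadius=90)
if cc is not None:
    for q in cc[0][:5]: print(q,ray(c,q[0],q[1],.08).round(4))
```

```text
21.95 [0.62779795 0.0177119  0.18715841] [-3.14110888e+00  3.59704246e-04 -1.56859904e+00] [-0.31188718  0.91631778 -0.59692128] 0.044758704390747125
[[321. 171.]
 [250. 242.]
 [392. 242.]]
col back 156 [222 221 221 222 222 222 221 215 198 180 183 194 199 198 196 196 194 195
 194 195 192 183 165 175 190 196 198 196 196]
row left 235 [221 220 220 221 220 221 219 220 222 221 221 220 219 220 216 201 192 190
 193 193 193 192 194 194 194 191 186 170 158 172 186 191 193 193 192 192
 193 192 192]
row right 367 [146 150 155 163 168 179 193 202 200 188 176 187 201 208 208 209 208 209
 208 206 206 201 189 188 203 216 221 222 222 221 221 222 221 221 221 219
 218 217 215]
[320.5 235.5  71.8] [0.632  0.0178 0.08  ]
[325.5 231.5  66.1] [0.635  0.0143 0.08  ]
[313.5 233.5  65.1] [0.6335 0.0229 0.08  ]
[320.5 243.5  66.3] [0.6261 0.0178 0.08  ]
[325.5 236.5  65.1] [0.6313 0.0143 0.08  ]
```

Emit:
play_rows:
  steps:
    - [[0,-0.2,0.5,0,0,0,0.3],[0,-0.25,1.5,0,0,0,0.3],[0,-0.25,2.8,0,0,0,0.3],[0,-0.25,4.1,0,0,0,0.3],[0,-0.25,5.2,0,0,0,0.3],[0,-0.25,6.0,0,0,0,0.3],[0,-0.25,6.4,0,0,0,0.3],[0,-0.25,6.6,0,0,0,0.3],[0,-0.25,6.7,0,0,0,0.3],[0,-0.25,6.8,0,0,0,0.3],[0,-0.25,6.85,0,0,0,0.3],[0,-0.25,6.85,0,0,0,0.3]]

```text
time_s: 23.0
ee_pos: [0.6304, 0.018, 0.1191]
eef_rot: [-3.14, 0.0, -1.568]
force: [0.1, 0.2, -0.7]
grip_width: 0.0454
```

Emit:
play_rows:
  steps:
    - [[0,0,0.05,0,0,0,0.3],[0,0,0.1,0,0,0,0.3],[0,0,0.15,0,0,0,0.3],[0,0,0.15,0,0,0,0.3]]

```text
time_s: 23.33
ee_pos: [0.6304, 0.018, 0.1176]
eef_rot: [-3.14, 0.0, -1.568]
force: [0.6, -0.4, -1.4]
grip_width: 0.0451
```

Emit:
play_rows:
  steps:
    - [[0,0,0.05,0,0,0,0.3],[0,0,0.1,0,0,0,0.3],[0,0,0.1,0,0,0,0.3]]

```text
time_s: 23.58
ee_pos: [0.6308, 0.0179, 0.1174]
eef_rot: [-3.139, 0.0, -1.568]
force: [-0.1, -0.1, 5.2]
grip_width: 0.0453
```

Emit:
play_rows:
  steps:
    - [[0,0,0,0,0,0,0.52],[0,0,0,0,0,0,0.56],[0,0,0,0,0,0,0.62],[0,0,0,0,0,0,0.7],[0,0,0,0,0,0,0.7],[0,0,0,0,0,0,0.7],[0,0,-1.5,0,0,0,0.7],[0,0,-4,0,0,0,0.7],[0,0,-7,0,0,0,0.7],[0,0,-10,0,0,0,0.7],[0,0,-10,0,0,0,0.7]]

```text
time_s: 24.5
ee_pos: [0.6323, 0.0179, 0.2239]
eef_rot: [-3.13, 0.0, -1.568]
force: [0.3, 1.1, 0.6]
grip_width: 0.0657
```

Run:
```python
from h import *
o=ctrl.get_obs();print(o['time_s'],o['ee_pos'],o['eef_rot'],o['force'],o['grip_width'])
c=cam('wrist','w8.png');g=cv2.medianBlur(cv2.cvtColor(c['frame'],cv2.COLOR_BGR2GRAY),3)
for a,b,z in((55,80,.08),(25,50,.141)):
    cc=cv2.HoughCircles(g,cv2.HOUGH_GRADIENT,1,5,param1=60,param2=20,minRadius=a,maxRadius=b)
    for q in (cc[0][:5] if cc is not None else []): print(q,ray(c,q[0],q[1],z).round(4))
gk=np.array([.5095,.019,.0785]);print(delta(gk+N*.123,knobrot(84)))
```

```text
24.5 [0.63228684 0.01790164 0.22386759] [-3.13006654e+00  2.93477279e-06 -1.56823509e+00] [0.34804833 1.09206586 0.58644719] 0.06566331412006303
[320.5 231.5  63.6] [0.6321 0.0178 0.08  ]
[325.5 229.5  59.2] [0.6338 0.0138 0.08  ]
[314.5 230.5  58.4] [0.6329 0.0227 0.08  ]
[319.5 224.5  56.8] [0.6379 0.0186 0.08  ]
[320.5 239.5  57.2] [0.6255 0.0178 0.08  ]
[319.5 254.5  37.2] [0.6306 0.0187 0.141 ]
[319.5 232.5  31.6] [0.6456 0.0188 0.141 ]
[314.5 228.5  47.2] [0.6482 0.022  0.141 ]
[308.5 220.5  48.3] [0.6536 0.0259 0.141 ]
[315.5 242.5  42.7] [0.6388 0.0214 0.141 ]
(array([-0.15, 17.44,  2.92]), array([ 0.347,  0.314, -1.439]))
```

The small beaker's rim is at (0.631, 0.019) and the plate centre at (0.632, 0.018), so it is centred within about 2 mm. Back to the knob.

Emit:
play_rows:
  steps:
    - [[-0.15,4,0,0,0,0,0.45],[-0.15,8,0,0.1,0.1,-0.2,0.45],[-0.15,17.44,2.92,0.347,0.314,-1.439,0.45],[-0.15,17.44,2.92,0.347,0.314,-1.439,0.45],[-0.15,17.44,2.92,0.347,0.314,-1.439,0.45],[-0.15,17.44,2.92,0.347,0.314,-1.439,0.45],[-0.15,17.44,2.92,0.347,0.314,-1.439,0.45],[-0.15,17.44,2.92,0.347,0.314,-1.439,0.45],[-0.15,17.44,2.92,0.347,0.314,-1.439,0.45],[-0.15,17.44,2.92,0.347,0.314,-1.439,0.45],[-0.15,17.44,2.92,0.347,0.314,-1.439,0.45],[-0.15,17.44,2.92,0.347,0.314,-1.439,0.45],[-0.15,17.44,2.92,0.347,0.314,-1.439,0.45],[-0.15,17.44,2.92,0.347,0.314,-1.439,0.45],[-0.15,17.44,2.92,0.347,0.314,-1.439,0.45],[-0.15,17.44,2.92,0.347,0.314,-1.439,0.45],[-0.15,17.44,2.92,0.347,0.314,-1.439,0.45]]

```text
time_s: 25.97
ee_pos: [0.4573, 0.019, 0.1896]
eef_rot: [-3.093, -0.433, -0.117]
force: [0.2, -0.5, 0.9]
grip_width: 0.0422
```

Run:
```python
from h import *
o=ctrl.get_obs();print(o['time_s'],o['ee_pos'],o['force'],o['grip_width'])
gk=np.array([.5095,.019,.0785]);print(delta(gk-N*.017,knobrot(84)))
```

```text
25.9667 [0.45734876 0.01901431 0.18962158] [ 0.15169242 -0.45147157  0.89869181] 0.04219872065034491
(array([ 4.000e-02, -1.000e-02,  1.397e+01]), array([ 0.001,  0.001, -0.002]))
```

Emit:
play_rows:
  steps:
    - [[0,0,4,0,0,0,0.45],[0,0,7,0,0,0,0.45],[0,0,9.5,0,0,0,0.45],[0,0,11.5,0,0,0,0.45],[0,0,13,0,0,0,0.45],[0,0,13.9,0,0,0,0.45],[0,0,13.9,0,0,0,0.45],[0,0,13.9,0,0,0,0.2],[0,0,13.9,0,0,0,0.15],[0,0,13.9,0,0,0,0.1],[0,0,13.9,0,0,0,0],[0,0,13.9,0,0,0,0],[0,0,13.9,0,0,0,0],[0,0,13.9,0,0,0,0],[0,0,13.9,0,0,0,0]]
  force: 20

```text
time_s: 27.22
ee_pos: [0.5156, 0.0189, 0.0639]
eef_rot: [-3.093, -0.432, -0.117]
force: [-7.6, -0.1, 8.0]
grip_width: 0.0117
```

Emit:
play_rows:
  steps:
    - [[0,0,0,0,0,0.12,0],[0,0,0,0,0,0.24,0],[0,0,0,0,0,0.36,0],[0,0,0,0,0,0.48,0],[0,0,0,0,0,0.6,0],[0,0,0,0,0,0.72,0],[0,0,0,0,0,0.84,0],[0,0,0,0,0,0.96,0],[0,0,0,0,0,1.08,0],[0,0,0,0,0,1.2,0],[0,0,0,0,0,1.26,0],[0,0,0,0,0,1.26,0],[0,0,0,0,0,1.26,0]]

```text
time_s: 28.3
ee_pos: [0.516, 0.0184, 0.0643]
eef_rot: [-2.714, -0.087, -1.386]
force: [6.5, -6.4, -5.4]
grip_width: 0.0114
```

Run:
```python
from h import *
o=ctrl.get_obs();print(o['time_s'],o['force'],o['grip_width'],delta([.5095,.019,.0785]-N*.017,knobrot(12)))
```

```text
28.3 [ 6.53289103 -6.39294178 -5.40106954] 0.01136593212703905 (array([-0.06, -0.02,  0.14]), array([ 0.   , -0.001, -0.006]))
```

Release, back off, and take the final picture.

Emit:
play_rows:
  steps:
    - [[0,0,0,0,0,0,0.4],[0,0,0,0,0,0,0.4],[0,0,0,0,0,0,0.4],[0,0,0,0,0,0,0.4],[0,0,0,0,0,0,0.4],[0,0,-2,0,0,0,0.4],[0,0,-5,0,0,0,0.4],[0,0,-9,0,0,0,0.4],[0,0,-13,0,0,0,0.4],[0,0,-16,0,0,0,0.4],[0,0,-18,0,0,0,0.4],[0,0,-18,0,0,0,0.4],[0,0,-18,0,0,0,0.4]]

```text
time_s: 29.38
ee_pos: [0.4402, 0.0187, 0.228]
eef_rot: [-2.711, -0.087, -1.387]
force: [-0.5, 0.1, -0.7]
grip_width: 0.0378
```

Run:
```python
from h import *
o=ctrl.get_obs();print(o['time_s'],o['ee_pos'],o['force'],o['grip_width'])
c=cam('wrist');im=c['frame'];u,v=map(int,proj(c,[.5095,.019,.0785]))
H=np.zeros((600,800,3),np.uint8);H[:400,:400]=cv2.resize(im[max(v-60,0):v+50,u-55:u+55],(400,400))
s=cam('scene')['frame'];H[:400,400:]=cv2.resize(s[170:390,210:430],(400,400))
t=cam('top')['frame'];H[400:,:]=cv2.resize(t[220:325,170:460],(800,290))[:200]
cv2.imwrite('pics/fin.png',H)
```

```text
29.3833 [0.44016965 0.01868666 0.2279536 ] [-0.5288863   0.08350049 -0.68760962] 0.03776331196768914
```

View pics/fin.png

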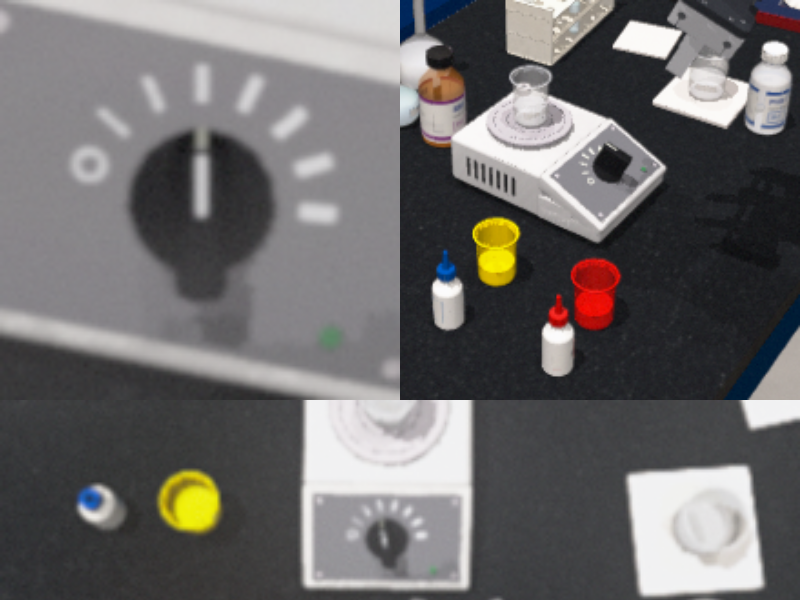

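The pointer aims at the third mark: ring (90,163), then bars at (113,122), (153,93) and (203,83). The small beaker stands centred on the plate, the large one stands on the tile, and all the bottles are upright where they were.

```bash
python3 -c "
from h import *
print(ctrl.hand_in())"
```

```text
the job is handed in; nothing more can be done
None
```

The job is done and handed in at about 29.5 s of robot time; the hand-in reports no verdict. I turned the selector from mark 3 to off and carried the large beaker to the white tile. I then stood the small beaker on the stirrer's plate and turned the selector to mark 3.

**Last checks:**
- **Selector:** the pointer is on the third bar clockwise from the off ring. It was on only while a beaker stood on the plate.
- **Small beaker:** it is about 2 mm from the plate centre. My estimates of the plate centre's x disagreed by up to 7 mm (0.625 to 0.632 m); I went by the later close-range view, which gave 0.632.
- **Large beaker:** it stands upright inside the tile. Contact force when setting down was about 3 N, and about 5 N for the small beaker.
- **Bottles:** the droppers, buffer bottle and amber bottle are upright where they were. I checked this by eye in the pictures, without measuring their final positions.
- **Robot:** it is clear of everything, with the gripper empty.

The fingers touched the rims, not the beaker bodies (55 mm on the large, 45 mm on the small). The large beaker was re-gripped twice before lifting; both were then carried by the rim.

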